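# Brake-lever travel check on the object trolley

### The job

Check the brake lever of the lift trolley before the crate is moved: reach over the push bar and, with the outside of your fingers, press the red lever in towards the bar until it comes up against its stop, hold it there for about two seconds without forcing it, then let it spring fully out again and take the hand away. Grip neither the lever nor the bar, keep your hand off the bar, and leave the black lowering lever and everything lying about alone.

Things in the scene. Friction and masses are not known exactly. Their poses are not given: they have to be found in the camera images.
- handle: Steel push handle, 600 mm wide, of a grey lift trolley parked at the table's far side with a crate on its deck. The handle hangs over the table's edge, 180 to 230 mm above the table top, parked and set in height differently each time; it does not move during the job. Origin in the middle of the push bar, on its axis; y along the bar, x level towards the deck. Right-hand and left-hand levers sit beyond the bar.
- push_bar: The bar with its black rubber grips (32 mm diameter, y = 120 to 275 mm either side; bare tube 25 mm) and two black lever clamps (41 mm diameter at y = +/-85 mm, reaching to x = 47 mm). Origin and axes as the handle. At y = +/-300 mm 25 mm tubes run 150 mm along +x, then down into the masts; else it is open beyond the bar. A shallow tray lies at x = 165 to 315 mm, its rim 150 to 200 mm below the bar.
- brake_swing (a joint): Angle of the red brake lever, on the -y side of the handle. 0 = sprung fully out, grows as it swings in towards the bar (clockwise seen from above); firm stop at 0.30 rad, where the blade is still clear of the grip by 14 mm at its tip and about 20 mm at brake_press. It swings level, at the height of the bar. A spring returns it: at brake_press about 2 N starts it and about 5 N (plus rubbing) holds it just at the stop; beyond that the force rises steeply.
- brake_lever: The red lever itself. Its blade is 104 mm long, 12 mm thick and 14 mm high, with a 19 mm ball at its free end. It lies on the deck side of the bar, level with it, its middle about 69 mm from the bar's axis when out. Origin on its vertical hinge axis, at mid height; with the lever out its axes are those of the handle (they turn with it), the blade's middle lies at x = 34, y = -80 mm and the ball at x = 41, y = -135 mm.
- brake_press (a point): The place to press: on the outer face of the red blade (the face turned away from the bar), at mid height, 20 mm from the blade's middle towards the ball, 108 mm from the pivot. Its x axis points level out of that face, so pressing goes along -x; it travels 32 mm to the stop. 60 mm is free in front of the face, 50 mm below it, and all above.
- lowering_swing (a joint): Angle of the black lowering lever, the mirror image of the red one on the +y side of the handle. 0 = sprung out; pressing it would let the deck and crate down.
- torch: Black ribbed torch lying on the table, 160 mm long, 36 mm across the head. Origin under its middle.
- loupe: Magnifier lying on the table, 76 mm brass rim, wooden handle, 185 mm long, 11 to 16 mm high. Origin near the rim.
- brush: Dusting brush lying on the table, 170 mm long.
- bottle: Amber bottle with a black cap standing on the table, 52 mm across, 120 mm high. Origin under its middle.
- bowl: Dark green bowl standing on the table, 112 mm across, 62 mm high. Origin under its middle.
- case: Green and gold patterned presentation case standing on the table, 114 mm square, 78 mm high. Origin under its middle.
- tape: Bone-coloured roll of tape, 86 mm across, 24 mm high, lying in the trolley's tray. Origin under its middle.
- driver: Screwdriver, 170 mm long, lying in the trolley's tray.

How it is judged (in metres and radians):
On the way:
1. the red lever is pressed onto its stop (within 0.025 rad) and held there for 1.5 s by the fingers from its outer side, not straddled or pinched (value of joint brake_swing above 0.275 rad and contact force between the fingers and brake_lever above 3 N and x of the grasp point in the frame of brake_press above -0.003 m), for 1.5 s.
At the end, for the whole second after the job is handed in: The red lever has sprung fully out again (within 0.03 rad) and is at rest, the black lever is out (within 0.03 rad), and every loose thing is within 20 mm of where it was (value of joint each of brake_swing, lowering_swing below 0.03 rad and velocity of joint brake_swing between -0.05 and 0.05 rad/s and distance of each of torch, loupe, brush, bottle, bowl, case, tape, driver from where it was at the start of the episode below 0.02 m); the robot touches nothing.
It fails at once if the black lowering lever is pressed (more than 0.06 rad) (value of joint lowering_swing above 0.06 rad).
It fails at once if the brake lever is forced (more than 50 N) (contact force between any of the fingers, the arm and brake_lever above 50 N).
It fails at once if the hand leans on or grips the push bar (more than 4 N) (contact force between any of the fingers, the arm and push_bar above 4 N).
It fails at once if a loose thing is shifted or lifted (more than 20 mm) (distance of any of torch, loupe, brush, bottle, bowl, case, tape, driver from where it was at the start of the episode above 0.02 m).
It also fails if it takes over 35 s, if anything falls off the work surface, if the arm or the gripper's body presses on something with over 40 N, if the wrist force passes 120 N, or if a joint passes its speed limit or range.

### The arm

A 6-joint arm with a two-finger parallel gripper is mounted at the origin on the work surface. World frame = base frame: x ahead of the robot, y to its left, z up, the work surface at z = 0. Lengths are in mm, angles in rad, forces in N, time in s.
With the tool pointing down it reaches from about 350 to 975 mm from the base axis. Payload 7.1 kg.
Tool frame: the origin (TCP) lies at the very end of the fingers, on their centre line; the grasp point (between the pads) lies 19 mm behind it; z points along the fingers, y is the direction in which the jaws open and shut (so a half turn about z gives the same grasp; the last joint's range is limited). The gripper opens to 88 mm and grips with 3 to 60 N. Pads are 20 mm wide; open, the fingers measure 115 mm over their backs; the gripper's body (75 mm by 178 mm) begins 61 mm behind the grasp point.
Start: joints at [1.194, 0.423, 1.63, -0, 1.089, -0.019], TCP at [218.852, 585.413, 222.675] pointing down, gripper open.
Joint ranges: [-3, 3], [-0.9, 2.11], [0.09, 2.58], [-1.31, 4.45], [0.11, 2.69], [-2.54, 2.54]. Speed limits (rad/s): [2.39, 2.39, 3.01, 3.14, 3.14, 3.14].

### API

Orientations are given as a rotation vector (axis times angle).
In Python, from workcell import monitor, vision, order, find_in, regions_of, place_of gives the robot as it stands. The module is installed in compiled form; this text tells all that it offers.
- The arm moves only by the tool carry_out, never from a script. Its argument "targets" is a list of rows, each a list of 3 entries, a list of its own where there are three numbers: the turn, a rotation vector about the world's x, y, z in degrees, then the shift along the world's x, y, z in mm, then the finger opening in mm, from 0 to 87.8. In form: [[[rx, ry, rz], [x, y, z], hand], ...]. A call has 1 to 10 rows; each row is the pose to reach, as a shift and turn from the pose commanded when the call began; what a row does not reach only later rows make up. A row lasts 1/12 s, in which the tool goes at most 41.7 mm and 7.16 degrees, less where a joint would pass 70% of its speed; a pose out of reach is approached as far as the arm can. A call with a gripper value outside its range is refused whole. The fingers move at their own pace and stop on an object; the grip force is fixed at half the most. Time passes only in rows, so rows that repeat a pose let the fingers close. It gives the time, the measured TCP pose, the force and the opening at its end, in the units of the state.
- monitor.get_obs(): the state, without advancing time (a new reading comes with each control period).
- vision.get_image(name): name is "scene" or "top" or "wrist"; returns the picture (480x640x3 uint8, red, green, blue); there is no depth.
- vision.camera_model(name): a dict with "K" (3x3 intrinsics, pixels), "rvec" (rotation vector, rad) and "tvec" (3), from world to camera coordinates, as OpenCV has them. Camera axes: x right, y down, z forward; pixel columns grow to the right and rows downward; lengths in mm; the calibration is good to about 2 mm. A picture is of the moment at which its call begins: read the wrist's pose just before it. camera_model takes no time and is no camera call; for the wrist camera it gives the pose at the moment of the call.
- order.close_job(): hands the job in, once; it reports no verdict.
Trained networks look in the newest picture that a camera, given by its name, has taken for a name from the list of things; names that differ only in an ending like _2 or _b are one class to them, and where a whole thing is asked for, a point or a joint stands for the part that bears it (a point fixed in the world has none). Each returns a list of dicts, best first, with "confidence" (0 to 1); they miss things now and then, are a little off and sometimes report something else, mostly with a low value. They report only what shows in the picture. A call takes as long as a camera call.
- find_in(query, camera): "point" ([x, y, z] in mm, in the coordinates of the camera as it stood for that picture, good to about 4 mm: the middle of the surface that is visible of it).
- regions_of(query, camera): "mask" (480x640 bool, what is visible of it).
- place_of(query, camera): "point" ([x, y, z] in mm, in the coordinates of the camera as it stood for that picture, good to about 4 mm: a listed point, or the origin of a listed thing).
The state is a dict: "t": time; "qpos": joint angles; "qvel": joint speeds; "joint_torque": joint torques, N m; "ee_pos": TCP position; "orientation": TCP orientation; "ft_force": force on the tool from outside, world axes, zero at the start; "moment": the same for the moment, N m; "width": finger opening in mm.
Only numpy, scipy, OpenCV 4.12 (cv2) and the standard library are available. Lean on these libraries where they do the work, as an engineer would, in place of code of your own. Each camera call takes 0.05 s, during which the arm holds its last target.

## Working session

There is one attempt and no reset: what is moved stays moved. The work goes in short steps, Python scripts to look and compute and a tool call to move; the robot and the scene stay as the last step left them, time stands still between calls to the robot, and variables do not carry over. Pictures are saved under pics/ and viewed, and the job is handed in when it is done.

Besides the shell and the picture viewer there is one more tool, called after "Request:" by a JSON object that holds its "op" and its "data". carry_out: Moves the arm, as the interface text tells. Its arguments: {"type":"object","properties":{"targets":{"type":"array","items":{"type":"array"}}},"required":["targets"]}

```bash
mkdir -p pics
cat > h.py <<'E'
import numpy as np,cv2
from workcell import monitor, vision, order, find_in, regions_of, place_of
def cam(n):
    c=vision.camera_model(n); R=cv2.Rodrigues(np.array(c["rvec"],float))[0]; return np.array(c["K"]),R,np.array(c["tvec"],float).reshape(3)
def w(n,p):
    K,R,t=cam(n); return R.T@(np.array(p)-t)
def pix(n,P):
    K,R,t=cam(n); q=K@(R@np.array(P)+t); return q[:2]/q[2]
def snap(n,f):
    im=vision.get_image(n); cv2.imwrite("pics/"+f,im[:,:,::-1]); return im
E
python3 - <<'E'
from h import *
np.set_printoptions(precision=1,suppress=True)
o=monitor.get_obs(); print(o)
for n in("scene","top","wrist"):
    snap(n,n+"0.png")
    for q in("handle","brake_lever","brake_press","lowering_swing"):
        for r in place_of(q,n)[:2]: print(n,q,w(n,r["point"]),r["confidence"])
E
```

```text
{'t': 0.0, 'qpos': array([ 1.2,  0.4,  1.6,  0. ,  1.1, -0. ]), 'qvel': array([ 0., -0., -0.,  0., -0., -0.]), 'joint_torque': array([  0. , -54.5, -27.4,   0.1,   0. ,  -0. ]), 'ee_pos': array([218.7, 584.9, 221.9]), 'orientation': array([-0.6, -3.1,  0. ]), 'ft_force': array([-0. ,  0.1, -0.1]), 'moment': array([-0., -0., -0.]), 'width': 87.8953909483045}
scene brake_lever [ 727.1 -101.3    2.3] 0.69
scene brake_lever [523.9 -81.7 223.8] 0.58
scene brake_press [ 562.7 -182.7  226.1] 0.75Traceback (most recent call last):
  File "<stdin>", line 7, in <module>
ValueError: it knows: bottle, bowl, brake_lever, brake_press, brush, case, driver, handle, loupe, push_bar, tape, torch
```

Run:
```python
from h import *
np.set_printoptions(precision=1,suppress=True)
for n in("scene","top","wrist"):
    snap(n,n+"0.png")
    for q in("handle","push_bar","brake_lever","brake_press","bottle","bowl","case","tape"):
        for r in place_of(q,n)[:2]: print(n,q,w(n,r["point"]),r["confidence"],pix(n,w(n,r["point"])))
```

```text
scene push_bar [497.5   1.2 222.1] 0.93 [329.7 204. ]
scene brake_lever [523.8 -83.4 223.1] 0.77 [293.8 197.7]
scene brake_press [ 563.2 -183.7  227.1] 0.83 [250.4 191.1]
scene brake_press [496.    5.8 222.5] 0.39 [331.7 204.2]
scene bottle [ 330.8 -305.5   -2.1] 0.75 [277.  203.9]
scene bowl [459.5 -74.9   1. ] 0.58 [315.1 254.6]
scene case [411.7 178.7   0.7] 0.84 [408.  280.4]
scene tape [ 726.8 -101.3    0. ] 0.72 [242.2 312.3]
top push_bar [496.4   1.6 224.1] 0.75 [341.5 263. ]
top brake_lever [527.1 -85.4 224.3] 0.58 [393.2 243.5]
top brake_press [ 560.1 -183.3  219.3] 0.8 [450.5 223.1]
top bottle [ 334.3 -306.6   -2.8] 0.84 [498. 352.]
top bowl [456.8 -73.    0.3] 0.75 [378.5 292.7]
top case [414.1 179.7   1.6] 0.95 [253.3 316.7]
top tape [ 729.8 -102.2    0.9] 0.61 [388.4 160.6]
```

View pics/scene0.png

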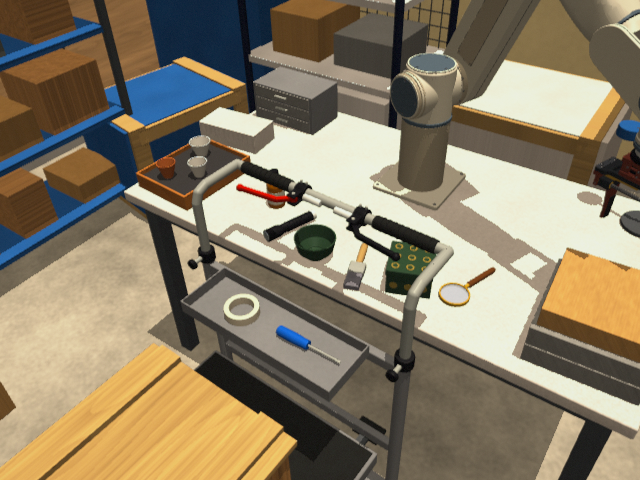

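View pics/top0.png

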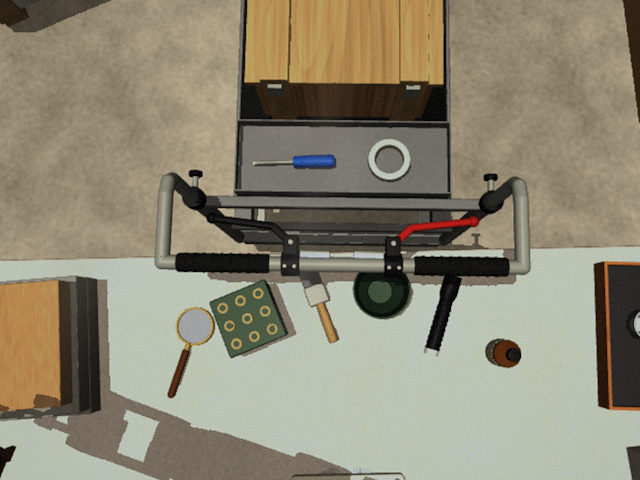

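Run:
```python
from h import *
from scipy.spatial.transform import Rotation as Ro
np.set_printoptions(precision=2,suppress=True)
o=monitor.get_obs(); print(Ro.from_rotvec(o["orientation"]).as_matrix())
def ray(n,uv,z):
    K,R,t=cam(n); d=R.T@np.linalg.solve(K,[*uv,1]); c=-R.T@t; return c+d*(z-c[2])/d[2]
H=[];P=[]
for k in range(3):
  for n in("scene","top"):
    im=vision.get_image(n).astype(int)
    for q,L in(("brake_lever",H),("brake_press",P)):
        r=place_of(q,n)
        if r and r[0]["confidence"]>.5: L.append(w(n,r[0]["point"]))
print(np.array(H),np.array(P))
red=((im[...,0]>150)&(im[...,1]<60)&(im[...,2]<60)).astype(np.uint8)  # top
red[:,:380]=0; red[:, 490:]=0; red[260:]=0
ys,xs=np.nonzero(red);print(xs.min(),xs.max(),ys.min(),ys.max())
for c in range(xs.min(),xs.max()+1,6):
    r=ys[xs==c]
    if len(r): print(c,r.min(),r.max(),ray("top",(c,r.min()),231)[:2],ray("top",(c,r.max()),231)[:2])
for uv in((180,262.5),(265,264),(420,266),(505,267)): print(uv,ray("top",uv,223))
cv2.imwrite("pics/tc.png",cv2.resize(im[200:290,150:540].astype(np.uint8)[:,:,::-1],None,fx=2,fy=2,interpolation=2))
```

```text
[[-0.94  0.35  0.  ]
 [ 0.35  0.94 -0.  ]
 [-0.   -0.   -1.  ]]
[[525.02 -85.36 226.02]
 [525.33 -88.26 224.23]
 [524.44 -82.82 222.11]
 [525.07 -84.44 223.83]
 [524.44 -84.69 225.02]
 [522.76 -83.98 223.1 ]] [[ 562.39 -184.06  228.03]
 [ 558.67 -186.46  222.71]
 [ 563.75 -182.97  224.8 ]
 [ 562.43 -183.02  221.67]
 [ 563.18 -185.87  226.47]
 [ 558.79 -185.93  220.51]]
399 476 218 239
399 235 235 [540.21 -94.87] [540.21 -94.87]
405 230 236 [ 548.37 -105.14] [ 538.31 -104.75]
411 226 231 [ 554.87 -115.35] [ 546.47 -115.02]
417 225 229 [ 556.33 -125.38] [ 549.6  -125.11]
423 224 228 [ 557.78 -135.41] [ 551.05 -135.12]
429 223 227 [ 559.23 -145.44] [ 552.5  -145.15]
435 223 227 [ 559.   -155.39] [ 552.27 -155.09]
441 222 226 [ 560.46 -165.43] [ 553.72 -165.11]
447 222 225 [ 560.23 -175.38] [ 555.18 -175.14]
453 221 225 [ 561.68 -185.41] [ 554.95 -185.08]
459 220 224 [ 563.13 -195.45] [ 556.4  -195.11]
465 220 223 [ 562.9 -205.4] [ 557.85 -205.13]
471 220 221 [ 562.67 -215.34] [ 560.99 -215.25]
(180, 262.5) [503.29 271.43 223.  ]
(265, 264) [497.61 129.16 223.  ]
(420, 266) [ 488.56 -128.6   223.  ]
(505, 267) [ 483.79 -269.06  223.  ]
```

View pics/tc.png

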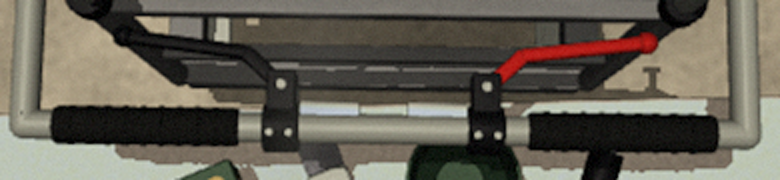

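Request:
{"op": "carry_out", "data": {"targets": [[[0, 0, 0], [0, 0, 40], 0], [[0, 0, 0], [0, 0, 80], 0], [[0, 0, 0], [0, 0, 120], 0], [[0, 0, 0], [0, 0, 160], 0], [[0, 0, 2], [10, -35, 160], 0], [[0, 0, 4], [20, -70, 160], 0], [[0, 0, 6], [30, -105, 160], 0], [[0, 0, 8.5], [40, -140, 160], 0], [[0, 0, 8.5], [50, -180, 160], 0], [[0, 0, 8.5], [60, -220, 160], 0]]}}

```text
t: 3.28
ee_pos: [278.8, 363.7, 382.6]
orientation: [0.327, 3.124, 0.0]
ft_force: [1.0, 0.0, 0.2]
width: 24.6
```

Request:
{"op": "carry_out", "data": {"targets": [[[0, 0, 0], [20, -34, 0], 0], [[0, 0, 0], [40, -68, 0], 0], [[0, 0, 0], [60, -102, 0], 0], [[0, 0, 0], [80, -136, 0], 0], [[0, 0, 0], [100, -170, 0], 0], [[0, 0, 0], [120, -204, 0], 0], [[0, 0, 0], [140, -238, 0], 0], [[0, 0, 0], [160, -272, 0], 0], [[0, 0, 0], [180, -306, 0], 0], [[0, 0, 0], [200, -340, 0], 0]]}}

```text
t: 4.12
ee_pos: [479.4, 23.4, 383.0]
orientation: [0.329, 3.124, 0.0]
ft_force: [0.6, -0.3, -0.1]
width: 0.8
```

Request:
{"op": "carry_out", "data": {"targets": [[[0, 0, 0], [20, -34, 0], 0], [[0, 0, 0], [40, -68, 0], 0], [[0, 0, 0], [60, -102, 0], 0], [[0, 0, 0], [80, -136, 0], 0], [[0, 0, 0], [100, -170, 0], 0], [[0, 0, 0], [112, -190, 0], 0], [[0, 0, 0], [123, -213, 0], 0], [[0, 0, 0], [123, -213, 0], 0], [[0, 0, 0], [123, -213, 0], 0]]}}

```text
t: 4.87
ee_pos: [601.8, -188.4, 382.0]
orientation: [-0.331, -3.123, -0.001]
ft_force: [0.6, 1.0, 0.1]
width: 0.3
```

Run:
```python
from h import *
np.set_printoptions(precision=1,suppress=True)
snap("wrist","w1.png")
for q in("brake_press","brake_lever","push_bar"):
    for r in place_of(q,"wrist")[:1]: print(q,w("wrist",r["point"]),r["confidence"],pix("wrist",w("wrist",r["point"])))
for z in(383,204): print(pix("wrist",[602,-188.4,z]))
```

```text
brake_press [ 565.6 -183.   225.6] 0.66 [318.2 183. ]
brake_lever [529.1 -82.9 222.2] 0.59 [419.7 118.6]
push_bar [490.3   5.9 225.9] 0.62 [521.4  46.8]
[319.2 294.5]
[320.4 216.4]
```

View pics/w1.png

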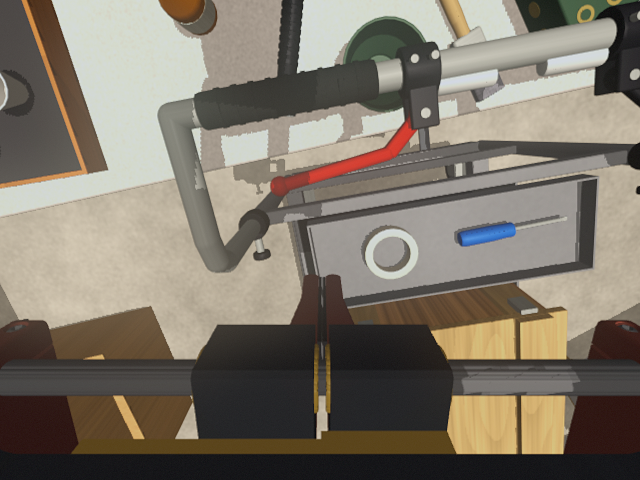

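The wrist view shows the red blade from about (390,150) to the ball at (280,185). The fingertips at about (320,290) are on its outer side and clear, so I'm descending.

Request:
{"op": "carry_out", "data": {"targets": [[[0, 0, 0], [0, 0, -35], 0], [[0, 0, 0], [0, 0, -70], 0], [[0, 0, 0], [0, 0, -105], 0], [[0, 0, 0], [0, 0, -135], 0], [[0, 0, 0], [0, 0, -155], 0], [[0, 0, 0], [0, 0, -170], 0], [[0, 0, 0], [0, 0, -178], 0], [[0, 0, 0], [0, 0, -178], 0], [[0, 0, 0], [0, 0, -178], 0]]}}

```text
t: 5.82
ee_pos: [602.1, -187.1, 205.4]
orientation: [0.327, 3.124, -0.0]
ft_force: [0.1, -0.1, -0.1]
width: 0.3
```

Run:
```python
from h import *
a=snap("wrist","w2.png"); b=snap("scene","s2.png")
cv2.imwrite("pics/s2c.png",cv2.resize(b[120:260,180:380,::-1],None,fx=4,fy=4))
```

```text
(no output)
```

View pics/w2.png

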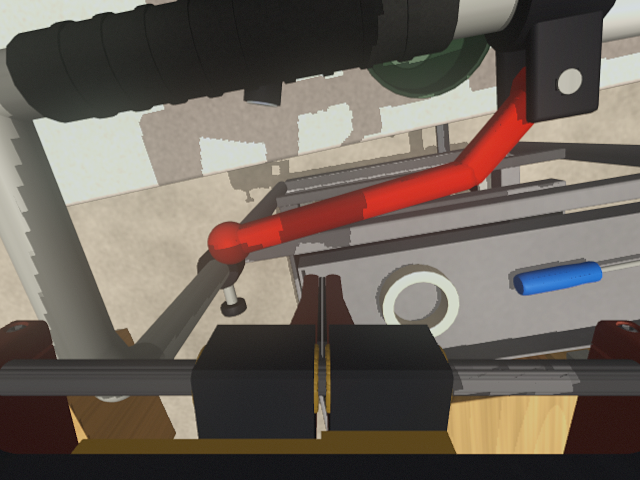

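View pics/s2c.png

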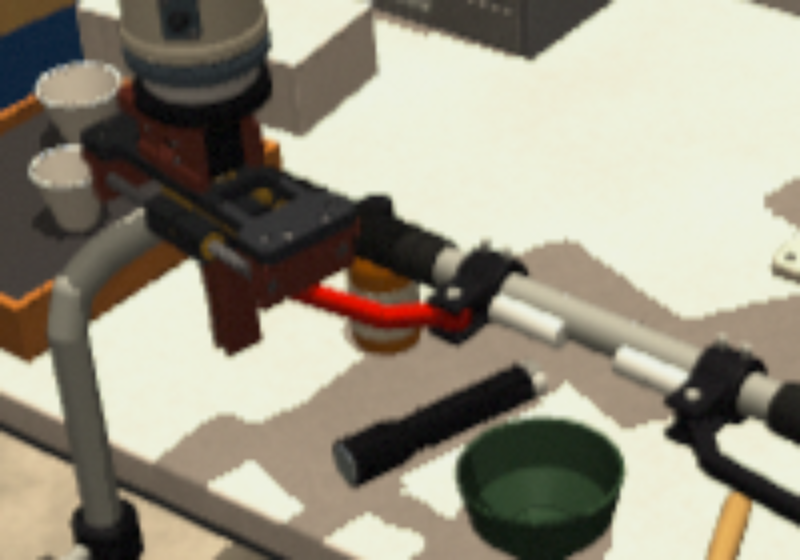

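Request:
{"op": "carry_out", "data": {"targets": [[[0, 0, 0], [-8, 0, 0], 0], [[0, 0, 0], [-16, 0, 0], 0], [[0, 0, 0], [-22, 0, 0], 0], [[0, 0, 0], [-27, -1, 0], 0], [[0, 0, 0], [-31, -1, 0], 0], [[0, 0, 0], [-35, -1, 0], 0], [[0, 0, 0], [-35, -1, 0], 0]]}}

```text
t: 6.5
ee_pos: [566.8, -189.2, 205.2]
orientation: [0.329, 3.123, -0.001]
ft_force: [3.4, -2.3, 0.7]
width: 0.5
```

Request:
{"op": "carry_out", "data": {"targets": [[[0, 0, 0], [-4, -1, 0], 0], [[0, 0, 0], [-8, -2, 0], 0], [[0, 0, 0], [-12, -2, 0], 0], [[0, 0, 0], [-15, -3, 0], 0], [[0, 0, 0], [-18, -4, 0], 0], [[0, 0, 0], [-18, -4, 0], 0]]}}

```text
t: 7.0
ee_pos: [548.4, -192.3, 204.8]
orientation: [-0.329, -3.124, -0.001]
ft_force: [4.2, -0.1, 3.2]
width: 0.3
```

Request:
{"op": "carry_out", "data": {"targets": [[[0, 0, 0], [-2, 0, 0], 0], [[0, 0, 0], [-4, 0, 0], 0], [[0, 0, 0], [-4, 0, 0], 0]]}}

```text
t: 7.25
ee_pos: [544.8, -192.6, 204.8]
orientation: [0.328, 3.124, -0.0]
ft_force: [4.5, -0.8, 2.6]
width: 0.4
```

Run:
```python
from h import *
a=snap("wrist","w3.png"); print(monitor.get_obs()["ft_force"])
```

```text
[ 3.41280401 -0.67996129  2.79140633]
```

View pics/w3.png

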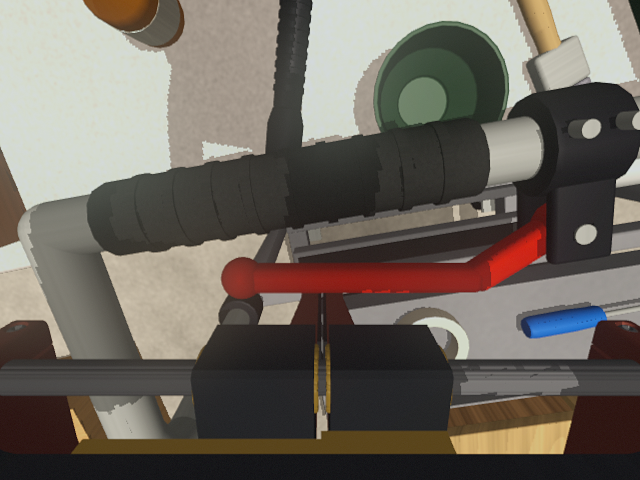

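The lever has swung most of the way and the blade now runs level in the wrist view, at row 278 or so. I'll feel for the stop in 1 mm steps.

Request:
{"op": "carry_out", "data": {"targets": [[[0, 0, 0], [-1, 0, 0], 0], [[0, 0, 0], [-2, 0, 0], 0], [[0, 0, 0], [-2, 0, 0], 0]]}}

```text
t: 7.55
ee_pos: [543.6, -192.7, 204.8]
orientation: [0.328, 3.122, -0.0]
ft_force: [6.5, -1.0, 1.4]
width: 0.6
```

Request:
{"op": "carry_out", "data": {"targets": [[[0, 0, 0], [-1, 0, 0], 0], [[0, 0, 0], [-1, 0, 0], 0]]}}

```text
t: 7.72
ee_pos: [543.6, -192.7, 204.9]
orientation: [0.328, 3.12, -0.0]
ft_force: [11.2, -0.4, -0.4]
width: 0.3
```

TCP x has stopped at 543.6 and the force has jumped to 11 N, so this is the stop. I'll hold here.

Request:
{"op": "carry_out", "data": {"targets": [[[0, 0, 0], [0, 0, 0], 0], [[0, 0, 0], [0, 0, 0], 0], [[0, 0, 0], [0, 0, 0], 0], [[0, 0, 0], [0, 0, 0], 0], [[0, 0, 0], [0, 0, 0], 0], [[0, 0, 0], [0, 0, 0], 0], [[0, 0, 0], [0, 0, 0], 0], [[0, 0, 0], [0, 0, 0], 0]]}}

```text
t: 8.38
ee_pos: [543.6, -192.7, 204.9]
orientation: [0.328, 3.121, -0.0]
ft_force: [10.2, -0.5, -0.5]
width: 0.5
```

Run:
```python
from h import *
a=snap("wrist","w4.png"); print(monitor.get_obs()["ft_force"])
def tilt(f):
    im=cv2.imread(f)[:,:,::-1].astype(int)
    m=(im[...,0]>120)&(im[...,1]<70)&(im[...,2]<70); m[:,:265]=0;m[:,460:]=0;m[:200]=0;m[300:]=0
    c=[k for k in range(265,460) if m[:,k].sum()>3]; t=[np.nonzero(m[:,k])[0].min() for k in c]
    return np.polyfit(c,t,1)
for f in("w3","w4"): p=tilt(f"pics/{f}.png"); print(np.arctan(p[0]),np.polyval(p,320))
```

```text
[ 9.88007855 -0.57195113  0.09773432]
-0.002404954174833462 271.2138287829008
0.004772657930914411 271.60467505003584
```

View pics/w4.png

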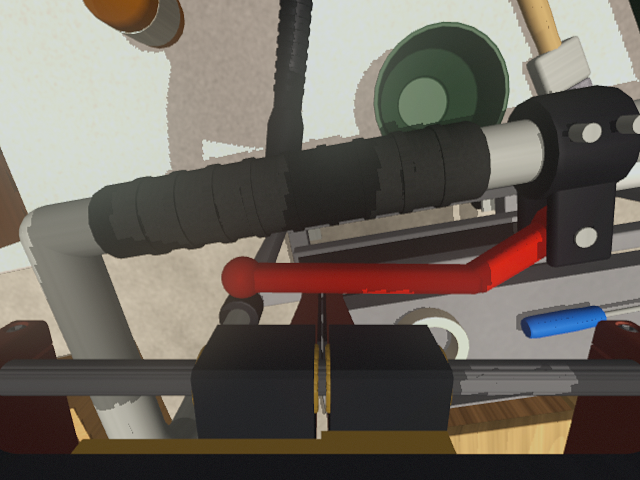

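Request:
{"op": "carry_out", "data": {"targets": [[[0, 0, 0], [0, 0, 0], 0], [[0, 0, 0], [0, 0, 0], 0], [[0, 0, 0], [0, 0, 0], 0], [[0, 0, 0], [0, 0, 0], 0], [[0, 0, 0], [0, 0, 0], 0], [[0, 0, 0], [0, 0, 0], 0], [[0, 0, 0], [0, 0, 0], 0], [[0, 0, 0], [0, 0, 0], 0], [[0, 0, 0], [0, 0, 0], 0], [[0, 0, 0], [0, 0, 0], 0]]}}

```text
t: 9.27
ee_pos: [543.6, -192.7, 204.9]
orientation: [0.328, 3.121, -0.0]
ft_force: [9.8, -1.3, -0.1]
width: 0.4
```

Request:
{"op": "carry_out", "data": {"targets": [[[0, 0, 0], [0, 0, 0], 0], [[0, 0, 0], [0, 0, 0], 0], [[0, 0, 0], [0, 0, 0], 0], [[0, 0, 0], [0, 0, 0], 0], [[0, 0, 0], [0, 0, 0], 0], [[0, 0, 0], [0, 0, 0], 0]]}}

```text
t: 9.77
ee_pos: [543.6, -192.7, 204.9]
orientation: [0.328, 3.121, -0.0]
ft_force: [9.0, -0.5, 0.1]
width: 0.5
```

Request:
{"op": "carry_out", "data": {"targets": [[[0, 0, 0], [4, 1, 0], 0], [[0, 0, 0], [10, 2, 0], 0], [[0, 0, 0], [17, 4, 0], 0], [[0, 0, 0], [24, 5, 0], 0], [[0, 0, 0], [31, 6, 0], 0], [[0, 0, 0], [40, 6, 0], 0], [[0, 0, 0], [50, 6, 0], 0], [[0, 0, 0], [60, 6, 0], 0], [[0, 0, 0], [60, 6, 0], 0]]}}

```text
t: 10.52
ee_pos: [603.4, -186.5, 204.3]
orientation: [0.328, 3.124, 0.0]
ft_force: [-0.7, 0.1, -0.4]
width: 0.4
```

Request:
{"op": "carry_out", "data": {"targets": [[[0, 0, 0], [0, 0, 20], 0], [[0, 0, 0], [0, 0, 50], 0], [[0, 0, 0], [0, 0, 85], 0], [[0, 0, 0], [0, 0, 120], 0], [[0, 0, 0], [0, 0, 150], 0], [[0, 0, 0], [0, 0, 175], 0], [[0, 0, 0], [0, 0, 175], 0], [[0, 0, 0], [0, 0, 175], 0]]}}

```text
t: 11.18
ee_pos: [602.1, -186.8, 381.0]
orientation: [0.328, 3.122, -0.001]
ft_force: [0.3, -0.3, -0.8]
width: 0.2
```

Run:
```python
from h import *
np.set_printoptions(precision=1,suppress=True)
a=snap("wrist","w5.png"); o=monitor.get_obs(); print(o["t"],o["ft_force"],o["qvel"])
for r in place_of("brake_press","wrist")[:1]: print(w("wrist",r["point"]),r["confidence"])
b=snap("top","t5.png")
for q in("bottle","bowl","case","tape"):
    for r in place_of(q,"top")[:1]: print(q,w("top",r["point"]))
```

```text
11.2333 [ 0.4 -0.2 -0.5] [ 0.  0.  0. -0. -0. -0.]
[719.2  99.2   0.2] 0.67
bowl [456.7 -74.9  -0.4]
case [413.8 181.9  -1.4]
tape [ 731.3 -102.     0. ]
```

View pics/w5.png

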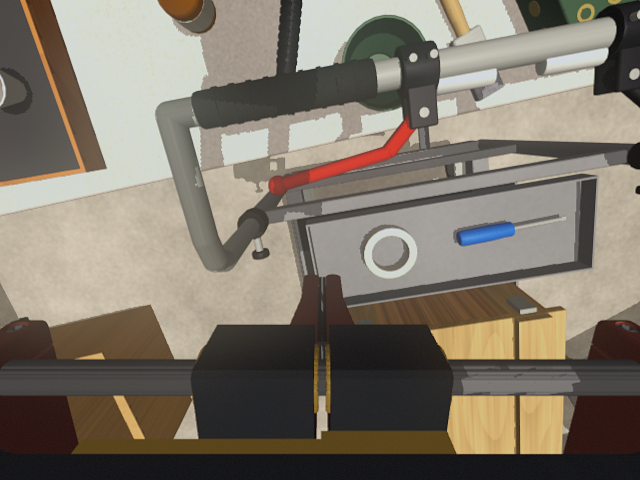

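Run:
```python
from h import *
K,R,t=cam("wrist")
def fit(f,c0,c1,r0,r1):
    im=cv2.imread(f)[:,:,::-1].astype(int)
    m=(im[...,0]>100)&(im[...,1]<70)&(im[...,2]<70); m[:r0]=0;m[r1:]=0
    P=[]
    for k in range(c0,c1):
        r=np.nonzero(m[:,k])[0]
        if len(r)>3:
            d=R.T@np.linalg.solve(K,[k,r.min(),1]); P.append(d[:2]/-d[2])
    P=np.array(P); return np.polyfit(P[:,1],P[:,0],1)[0]
a=[np.arctan(fit("pics/w1.png",295,380,130,200)),np.arctan(fit("pics/w5.png",295,380,130,200)),np.arctan(fit("pics/w2.png",260,450,150,260)),np.arctan(fit("pics/w3.png",265,460,200,300)),np.arctan(fit("pics/w4.png",265,460,200,300))]
print(a)
```

```text
[np.float64(-0.08238032128287653), np.float64(-0.07869679138482669), np.float64(-0.08887322122304069), np.float64(0.20915576483212409), np.float64(0.2140214748559137)]
```

```bash
python3 -c "
from h import *
print(order.close_job())"
```

```text
the job is handed in; nothing more can be done
None
```

I pressed the red brake lever onto its stop, held it there for about 2.2 s, let it spring back out and lifted the hand clear. I then handed the job in at about 11.5 s; no verdict was reported.

- **Pressing:** the fingers were closed and pointing down, pressing on the outer face of the blade beyond the bar. The force at the stop was 9–11 N, and the tool stopped moving at x = 543.6 mm.
- **Stop reached:** the wrist pictures give a swing of 0.303 rad, against the stop at 0.30 rad.
- **Lever back out:** after release its angle is within 0.004 rad of the start picture. The force is about 0 N, and the hand is about 140 mm above the bar.
- **Loose things:** the bowl, case and tape measure within about 3 mm of where they were.

**Not fully checked:**
- In the last pictures the network did not report the bottle and put the brake press point in a clearly wrong place, so I ignored that point. The bottle looks unmoved in the wrist picture.
- I did not measure the torch, loupe, brush or screwdriver again, or the black lever; the arm did not go near them.

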